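# Stow the wax tin in its bay along the bench fence

## Robot

A 6-joint arm with a two-finger parallel gripper is mounted at the origin on the work surface. World frame = base frame: x ahead of the robot, y to its left, z up, the work surface at z = 0. Lengths are in mm, angles in rad, forces in N, time in s.
With the tool pointing down it reaches from about 300 to 775 mm from the base axis. Payload 14.6 kg.
Tool frame: the origin (TCP) lies between the finger pads; the fingertips stand 8 mm ahead of it and the grasp point (between the pads) lies 11 mm behind it; y points along the fingers, x is the direction in which the jaws open and shut, and the axes are right-handed (so a half turn about y gives the same grasp; the last joint's range is limited). The gripper opens to 94 mm and grips with 3 to 60 N. Pads are 16 mm wide; open, the fingers measure 119 mm over their backs; the gripper's body (75 mm by 177 mm) begins 78 mm behind the grasp point.
Start: joints at [-0.067, 0.3, 1.521, -0, 1.321, -0.067], TCP at [549.99, -0.002, 213.446] pointing down, gripper open.
Joint ranges: [-3.03, 3.03], [-0.79, 2.21], [0.23, 2.52], [-1.04, 4.18], [0, 3.07], [-2.55, 2.55]. Speed limits (rad/s): [2.22, 2.22, 2.57, 3.14, 3.14, 3.14].

## Interface

Orientations are given as [roll, pitch, yaw] about the fixed x, y, z axes, in that order (R = Rz(yaw) Ry(pitch) Rx(roll)).
In Python, from cell import read_state, imaging, order gives the robot as it stands. The module is installed in compiled form; this text tells all that it offers.
- The arm moves only by the shell command python3 -m handwheel 'ROWS' [FORCE]. ROWS is JSON, a list that holds one entry, the list of rows, each a list of 7 numbers: the shift along the tool's x, y, z in mm, then the turn, a rotation vector about the tool's x, y, z in degrees, then the opening, from -1 (shut) to 1 (fully open), so that 0 is half open. A call has 1 to 5 rows; each row is the pose to reach, as a shift and turn from the pose measured when the call began, along the tool's axes at that moment; what a row does not reach only later rows make up. A row lasts 1/12 s, in which the tool goes at most 41.7 mm and 7.16 degrees, less where a joint would pass 70% of its speed; a pose out of reach is approached as far as the arm can. A call with a gripper value outside its range is refused whole. The fingers move at their own pace and stop on an object; FORCE is the grip in N (left out, the last holds). Time passes only in rows, so rows that repeat a pose let the fingers close. It gives the time, the measured TCP pose, the force and the opening at its end, in the units of the state.
- read_state(): the state, without advancing time (a new reading comes with each control period).
- imaging.camera(name): name is "scene" or "side" or "wrist"; returns (picture, depth): 400x640x3 uint8, red, green, blue; 400x640 float32, mm along the optical axis (not along the pixel's ray), 0 where there is no reading.
- imaging.get_calibration(name): a dict with "mtx" (3x3 intrinsics, pixels), "dist" ([k1, k2, p1, p2, k3] as OpenCV has them; the pictures are not rectified), "world_from_camera" (4x4, takes a point from camera to world coordinates); the wrist camera has in their place "hand_eye" (4x4, takes a point from camera to tool coordinates, whose origin is the TCP and whose axes are the tool frame's). Camera axes: x right, y down, z forward; pixel columns grow to the right and rows downward; lengths in mm; the calibration is good to about 2 mm. A picture is of the moment at which its call begins: read the wrist's pose just before it. get_calibration takes no time and is no camera call.
- order.sign_off(): hands the job in, once; it reports no verdict.
The state is a dict: "clock": time; "joints": joint angles; "qd": joint speeds; "effort": joint torques, N m; "eef_pos": TCP position; "eef_rot": TCP orientation; "wrist_force": force on the tool from outside, world axes, zero at the start; "moment": the same for the moment, N m; "finger_gap": finger opening in mm.
Only numpy, scipy, OpenCV 4.12 (cv2) and the standard library are available. Lean on these libraries where they do the work, as an engineer would, in place of code of your own. Each camera call takes 0.05 s, during which the arm holds its last target.

## Task

Put the flat wax tin away in its bay on the restorer's bench, in this order. First lift the small jar out of the lane and stand it on the round cork mat, and slide the bay's gate fully open. Then nudge the tin, never lifting or tipping it, up against the fence and push it along, keeping it against the fence the whole way, until it meets the end stop, and slide the gate fully shut behind it; leave the brush pot, putty knife and glue bottle where they are.

Things in the scene. Friction and masses are not known exactly. Their poses are not given: they have to be found in the camera images.
- rack: Fixed light-wood tin stall. Origin on the bench, on the inner face of its fence, in the gate's plane; x points through the fence, away from the robot, y along the fence into the bay, z up. The fence is a straight waxed (slippery) strip, inner face at x = 0, 18 mm thick, 30 mm high, from y = -365 to 135 mm. The lane is the bare bench at x < 0, y < 0, open towards the robot. Pots behind the fence are scenery.
- bay (a point): Centre of the floor of the open-topped bay, at the rack's x = -56, y = 58 mm, axes as the rack's. Inside, the bay is 112 mm wide from the fence to its near wall (14 mm thick, 40 mm high, from the rack's y = 8 mm on) and 116 mm long from the gate's plane (y = 0) to the end stop (40 mm high).
- gate (a joint): Board gate across the bay's mouth (rack's y = 0), 7 mm thick, 39 mm high: 0 m fully shut, 0.112 m fully open. Slides towards the rack's -x by its tab, about 1.5 N friction, stays where left. Shut, it spans the rack's x = -1 to -141 mm. Guide strips 10 mm high lie on the bench either side of its path, at the rack's x = -128 to -253 mm, y within 12 mm.
- gate_grip (a point): Grip point on the gate's upright wooden tab, 60 mm above the bench, moving with the gate; gate shut, at the rack's x = -128 mm, y = 0. The tab is 14 mm thick along the rack's x, 24 mm wide along its y, and stands from 39 to 76 mm above the bench.
- tin_center (a point): Centre of the closed flat round steel wax tin, 96 mm across, 45 mm high, about 0.45 kg, standing flat on the bench in the lane, 25 to 55 mm clear of the fence. Its z axis is the tin's upright axis. Against the fence its centre is at the rack's x = -48 mm; against the end stop, at the rack's y = 68 mm.
- jar_center (a point): Centre, half-way up, of the small upright jar with a black cap, 40 mm across and 70 mm high, about 0.12 kg, standing in the lane between the tin and the gate. Its z axis points up.
- mat: Fixed round cork mat, 90 mm across and 4 mm thick, flat on the bench to the left, in front of the bay; origin at the centre of its underside.
- brush_pot: Bystander: aluminium pot of brushes, 72 mm across, 85 mm high (brushes to about 205 mm), on the right. Origin under its centre.
- putty_knife: Bystander: putty knife (spatula) about 200 mm long lying on the bench, front right. Origin under its middle.
- glue_bottle: Bystander: bottle 56 mm across, 140 mm high, on the left. Origin under its centre.
Mind the look-alikes: they are no part of the job. There is more than one size of the part that bears tin_center; the job needs the middle-sized.

How it is judged:
By the outcome, as a careful person would: the job done as asked, in the order asked, and still so for the second after the job is handed in, with the robot touching nothing.
It also fails if it takes over 69 s, if anything falls off the work surface, if the arm or the gripper's body presses on something with over 40 N, if the wrist force passes 120 N, or if a joint passes its speed limit or range.

## Working session

There is one attempt and no reset: what is moved stays moved. The work goes in short steps, Python scripts to look and compute and a shell command to move; the robot and the scene stay as the last step left them, time stands still between calls to the robot, and variables do not carry over. Pictures are saved under pics/ and viewed, and the job is handed in when it is done.

```bash
mkdir -p pics; cat > h.py <<'E'
import numpy as np, cv2
from cell import read_state, imaging, order
def snap(n,f):
    s=read_state(); p,d=imaging.camera(n)
    cv2.imwrite(f'pics/{f}.png',p[:,:,::-1]); np.savez(f'pics/{f}.npz',p=p,d=d,pos=s['eef_pos'],rot=s['eef_rot'])
    return p,d,s
E
python3 - <<'E'
from h import *
print(read_state())
for n in ['scene','side','wrist']:
    snap(n,n+'0'); print(n,imaging.get_calibration(n))
E
```

```text
{'clock': 0.0, 'joints': array([-6.66005796e-02,  3.00467971e-01,  1.52157598e+00,  4.93851143e-06,
        1.32069591e+00, -6.65863304e-02]), 'qd': array([-0.00113451, -0.00028515, -0.00112432, -0.00018183,  0.00066064,
        0.00011289]), 'effort': array([-1.53750298e-03, -5.31805658e+01, -3.52735734e+01,  7.07558286e-02,
        2.43994006e-02, -4.79655944e-05]), 'eef_pos': array([5.49749368e+02, 1.47242138e-02, 2.12890199e+02]), 'eef_rot': array([-1.57071522e+00,  1.14435033e-03, -1.54278668e-05]), 'wrist_force': array([-0.67508983,  0.3081148 , -0.32713922]), 'moment': array([0.03656483, 0.01966592, 0.00761057]), 'finger_gap': 93.87838469984912}
scene {'mtx': array([[520.052054  ,   0.        , 319.29462061],
       [  0.        , 520.052054  , 209.68773847],
       [  0.        ,   0.        ,   1.        ]]), 'dist': array([0.0050369, 0.       , 0.       , 0.       , 0.       ]), 'world_from_camera': array([[-5.01690518e-01,  5.78654730e-01, -6.43012697e-01,
         1.40899292e+03],
       [ 8.64926026e-01,  3.23107839e-01, -3.84062878e-01,
         5.14625283e+02],
       
[... 682 characters left out ...]
93e+02],
       [ 0.00000000e+00,  0.00000000e+00,  0.00000000e+00,
         1.00000000e+00]])}
wrist {'mtx': array([[359.45522835,   0.        , 326.27298802],
       [  0.        , 359.45522835, 198.0969519 ],
       [  0.        ,   0.        ,   1.        ]]), 'dist': array([-0.05037463,  0.        ,  0.        ,  0.        ,  0.        ]), 'hand_eye': array([[ 9.99999328e-01,  7.46739019e-04, -8.86231304e-04,
        -1.41550467e+00],
       [ 1.03545877e-03, -2.32306295e-01,  9.72642130e-01,
        -1.70976062e+02],
       [ 5.20432720e-04, -9.72642395e-01, -2.32306912e-01,
         6.62925707e+01],
       [ 0.00000000e+00,  0.00000000e+00,  0.00000000e+00,
         1.00000000e+00]])}
```

View pics/scene0.png

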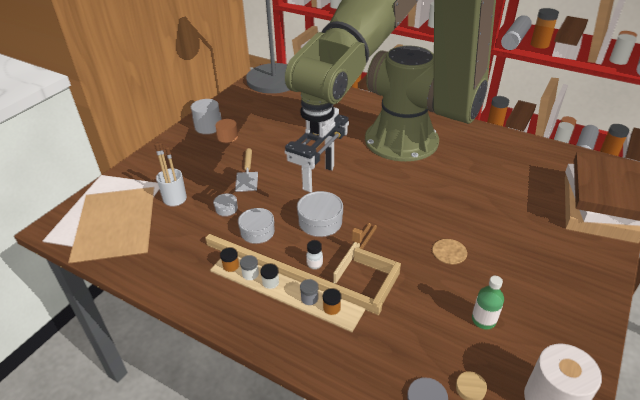

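View pics/side0.png

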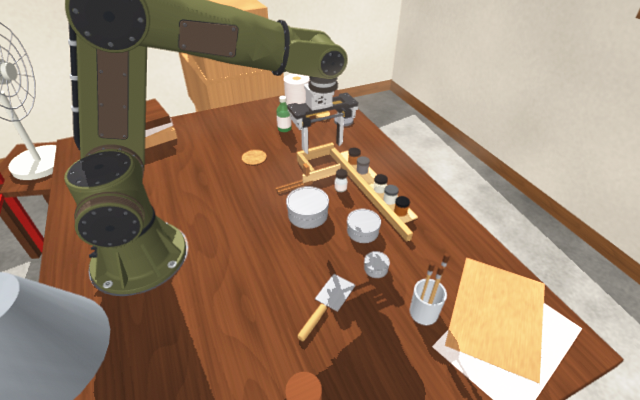

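View pics/wrist0.png

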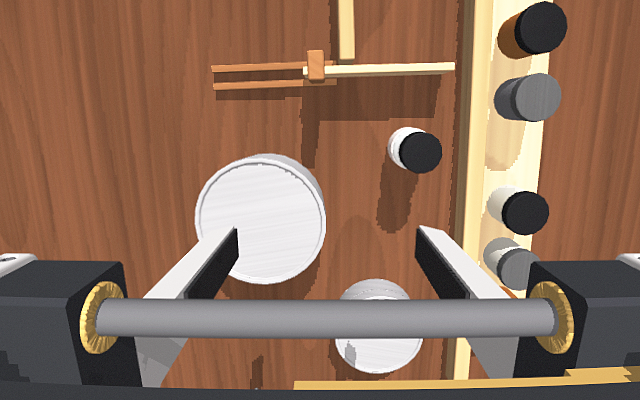

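```bash
cat >> h.py <<'E'
from scipy.spatial.transform import Rotation as R
def T_tool(pos,rot):
    T=np.eye(4); T[:3,:3]=R.from_euler('xyz',rot).as_matrix(); T[:3,3]=pos; return T
def cloud(n,d,pos=None,rot=None):
    c=imaging.get_calibration(n)
    v,u=np.mgrid[0:400,0:640].astype(np.float32)
    q=cv2.undistortPoints(np.stack([u,v],-1).reshape(-1,1,2),c['mtx'],c['dist']).reshape(400,640,2)
    P=np.concatenate([q*d[...,None],d[...,None],np.ones_like(d)[...,None]],-1)
    T=c['world_from_camera'] if n!='wrist' else T_tool(pos,rot)@c['hand_eye']
    W=(P@T.T)[...,:3]; W[d==0]=np.nan; return W
def load(f):
    z=np.load(f'pics/{f}.npz'); n=f.rstrip('0123456789abcdef_')
    n={'scn':'scene'}.get(n,n)
    for k in('scene','side','wrist'):
        if f.startswith(k): n=k
    return z['p'],z['d'],cloud(n,z['d'],z['pos'],z['rot'])
def circ(x):
    (c,r)=cv2.minEnclosingCircle(x[:,:2].astype(np.float32)); return np.round(c,1),round(r,1)
E
python3 - <<'E'
from h import *
for f in ['scene0','side0','wrist0']:
    p,d,W=load(f); print(f)
    pts={'scene0':dict(big=(320,206),mid=(257,218),small=(225,200),jar=(314,246),mat=(450,251),tab=(358,236),bench=(400,230),fence=(250,256),glue=(495,283)),
     'side0':dict(big=(308,200),mid=(363,220),small=(377,258),jar=(341,174),mat=(254,157),bench=(230,200),fence=(385,210),pot=(428,290)),
     'wrist0':dict(big=(260,220),mid=(378,340),jar=(420,152),tab=(316,57),gate=(400,69),bench=(350,200),fence=(480,200))}[f]
    for k,(u,v) in pts.items(): print(k,np.round(W[v,u],1))
    # connected tops
    z=W[...,2]
    for lo,hi in ((36,52),(52,66),(66,80)):
        m=((z>lo)&(z<hi)&(W[...,0]>250)&(W[...,0]<800)&(abs(W[...,1])<450)).astype(np.uint8)
        n,l,s,c=cv2.connectedComponentsWithStats(m)
        for i in range(1,n):
            if s[i,4]>80: x=W[l==i]; print(lo,np.round(c[i]),s[i,4],np.round(x.min(0)),np.round(x.max(0)),circ(x))
E
```

```text
scene0
big [488.3 -32.8  57.7]
mid [ 602.  -164.1   45.4]
small [ 571.4 -299.2   30.6]
jar [638.9  37.4  70.7]
mat [427.  323.    6.4]
tab [547.7 113.3  63.8]
bench [417.5 177.8   6.3]
fence [730.4 -93.9  51.2]
glue [603.7 463.4 140.2]
36 [176. 192.] 82 [ 585. -449.   36.] [ 644. -425.   52.] (array([ 614.6, -443.4]), 30.2)
36 [256. 220.] 736 [ 558. -214.   36.] [ 657. -115.   49.] (array([ 607.2, -164.7]), 51.1)
36 [320. 222.] 176 [468. -78.  36.] [552.  30.  52.] (array([499.5, -26.6]), 60.2)
36 [347. 254.] 136 [541.  96.  36.] [669. 119.  51.] (array([605. , 114.9]), 64.0)
36 [381. 271.] 477 [558. 116.  36.] [703. 242.  46.] (array([631.6, 179.8]), 93.0)
36 [314. 256.] 84 [623.  18.  36.] [654.  55.  52.] (array([636. ,  36.5]), 19.3)
36 [230. 259.] 81 [ 735. -161.   36.] [ 772. -123.   52.] (array([ 752.3, -143.7]), 21.5)
36 [270. 276.] 86 [736. -40.  36.] [768.  -4.  52.] (array([749.2, -23. ]), 20.7)
52 [320. 207.] 1144 [423. -96.  52.] [552.  29.  64.] (array([486.2, -32.2]), 66.2)
52 [228. 253.] 137 [ 730. -167.   52.] [ 771. -125.   59.] (array([ 749.9, -144.9]), 22.6)
52 [2
[... 2400 characters left out ...]
array([ 605.2, -174.5]), 46.7)
52 [543.  27.] 1882 [715. 119.  52.] [760. 163.  56.] (array([737.2, 140.8]), 22.4)
52 [537.  97.] 1718 [717.  60.  52.] [760. 102.  56.] (array([739.2,  81.2]), 22.2)
52 [404. 145.] 97 [613.  19.  55.] [631.  50.  66.] (array([625.2,  34.6]), 16.8)
52 [265. 217.] 11716 [422. -98.  52.] [547.  26.  61.] (array([485., -36.]), 62.8)
52 [527. 214.] 1412 [721. -50.  52.] [765.  -7.  56.] (array([742.7, -28.4]), 22.2)
52 [517. 270.] 985 [ 723. -110.   52.] [762. -66.  56.] (array([745. , -88.2]), 22.2)
66 [316.  65.] 525 [532.  93.  66.] [546. 116.  78.] (array([539.1, 104.5]), 12.8)
66 [421. 152.] 1332 [614.  14.  66.] [649.  50.  72.] (array([631.5,  32.1]), 18.6)
```

```bash
python3 - <<'E'
from h import *
p,d,W=load('scene0')
c=cv2.resize(p[170:310,190:410],None,fx=3.6,fy=3.6,interpolation=cv2.INTER_CUBIC); cv2.imwrite('pics/crop0.png',c[:,:,::-1])
p,d,W=load('wrist0')
z=W[...,2]
m=(z>27)&(z<33)&(W[...,0]>640)&(W[...,0]<735)
x=W[m]
pts=[];po=[]
for y in range(-130,165,8):
    s=x[(x[:,1]>=y)&(x[:,1]<y+8)]
    if len(s)>8: pts.append((y+4,np.percentile(s[:,0],3))); po.append((y+4,np.percentile(s[:,0],98)))
pts=np.array(pts);po=np.array(po); print(np.round(np.c_[pts,po[:,1]],1).tolist())
k=np.polyfit(pts[:,0],pts[:,1],1); 
r=pts[:,1]-np.polyval(k,pts[:,0]); g=abs(r)<2; k=np.polyfit(pts[g,0],pts[g,1],1); print('inner',k,r.round(1))
# gate edges
m=(z>36.5)&(z<41)&(W[...,1]>95)&(W[...,1]<118)&(W[...,0]>550)&(W[...,0]<690)
g=W[m]; print(len(g)); kk=np.polyfit(g[:,0],g[:,1],1); print('gate',kk, g[:,0].min(),g[:,0].max())
# tab top
t=W[(z>72)&(z<80)&(W[...,0]<560)&(W[...,1]>80)]; print('tab',t.min(0),t.max(0),len(t), np.median(t,0))
# cylinders top
for nm,(lo,hi,x0,x1,y0,y1) in dict(jar=(66,73,600,660,0,70),mid=(40,48,550,665,-220,-110)).items():
    for f in('scene0','side0','wrist0'):
        _,_,V=load(f); q=V[(V[...,2]>lo)&(V[...,2]<hi)&(V[...,0]>x0)&(V[...,0]<x1)&(V[...,1]>y0)&(V[...,1]<y1)]
        print(nm,f,circ(q),q.mean(0).round(1))
for f in('scene0','side0'):
    p,d,V=load(f); hsv=cv2.cvtColor(p,cv2.COLOR_RGB2HSV)
    m=(V[...,0]>370)&(V[...,0]<480)&(V[...,1]>260)&(V[...,1]<380)&(p[...,0]>150)
    q=V[m]; print('mat',f,len(q),circ(q),q.mean(0).round(1))
E
```

```text
[[-94.0, 709.6, 726.9], [-86.0, 702.3, 726.1], [-78.0, 695.0, 729.6], [-70.0, 692.2, 733.6], [-62.0, 692.1, 708.1], [-54.0, 692.1, 707.9], [-46.0, 691.4, 728.5], [-38.0, 691.2, 727.5], [-30.0, 691.1, 723.3], [-22.0, 691.0, 726.5], [-14.0, 690.5, 733.4], [-6.0, 689.9, 706.5], [2.0, 689.5, 706.4], [10.0, 689.4, 705.7], [18.0, 689.5, 705.6], [26.0, 689.1, 705.5], [34.0, 688.0, 705.2], [42.0, 687.6, 704.8], [50.0, 687.5, 704.8], [58.0, 687.3, 704.7], [66.0, 687.3, 730.0], [74.0, 686.8, 721.5], [82.0, 686.5, 719.7], [90.0, 686.6, 722.1], [98.0, 686.4, 727.9], [106.0, 651.2, 702.7], [114.0, 685.3, 702.7], [122.0, 685.2, 732.0], [130.0, 685.1, 722.6], [138.0, 685.0, 717.9], [146.0, 685.0, 718.4], [154.0, 684.0, 721.9], [162.0, 683.5, 700.9]]
inner [-4.74385986e-02  6.90002611e+02] [ 12.6   5.8  -1.   -3.2  -2.7  -2.2  -2.3  -2.   -1.5  -1.2  -1.1  -1.2
  -1.   -0.6   0.1   0.2  -0.3  -0.2   0.3   0.6   1.2   1.2   1.5   2.1
   2.4 -32.2   2.4   2.9   3.3   3.8   4.3   3.9   4. ]
1070
gate [9.32226510e-03 1.01781269e+02] 550.2954910725272 665.6480257567725
tab [531.97530258  92.58717543  72.16688144] [546.02724922 116.25225448  78.11362329] 513 [538.76745082 104.35401505  75.52322561]
jar scene0 (array([634.2,  34.5]), 19.5) [634.8  35.   69.4]
jar side0 (array([632.7,  29.6]), 19.5) [632.4  29.1  70.8]
jar wrist0 (array([631.5,  32.1]), 18.6) [631.   32.3  69.6]
mid scene0 (array([ 606.8, -165. ]), 50.7) [ 608.1 -164.3   43.2]
mid side0 (array([ 607.9, -168.8]), 50.0) [ 606.2 -169.7   44.7]
mid wrist0 (array([ 604.6, -167.2]), 48.6) [ 604.8 -185.1   43.1]
mat scene0 673 (array([422.9, 321.7]), 46.5) [424.6 321.5   4. ]
mat side0 353 (array([414.3, 313.5]), 66.3) [419.1 318.5   5.2]
```

View pics/crop0.png

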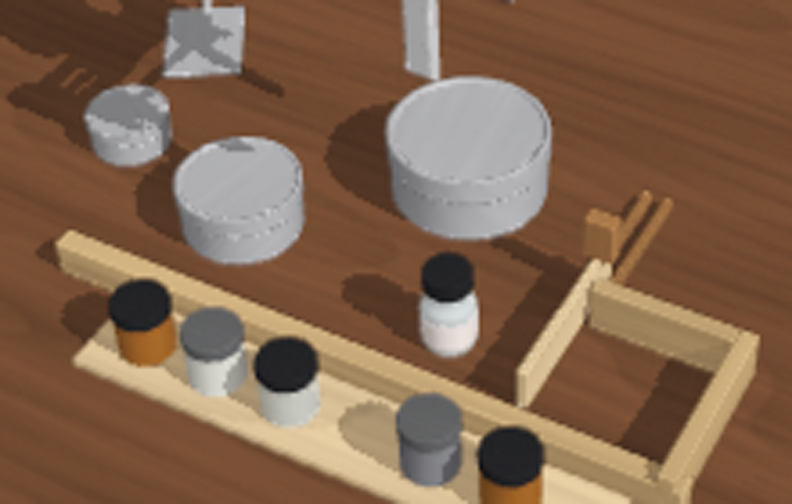

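The tin candidates in the scene picture are small at (225,205), middle at (257,225) and large at (320,213). The middle one measures about 97–100 mm across and 45 mm high, so that is the one. The jar is the white one with the black cap in the lane at (314,255). The similar pots at (230–332, 260–300) are behind the fence, and the crop confirms both choices. The gate stands about 19 mm open. The fence has a yaw of about 0.038 rad.

Jar first.

```bash
python3 -m handwheel '[[[40,20,16,0,0,0,0.4],[82,40,32,0,0,0,0.4],[82,80,32,0,0,0,0.4],[82,80,32,0,0,0,0.4]]]' 15
python3 - <<'E'
from h import *
p,d,s=snap('wrist','wrist1'); p,d,W=load('wrist1'); z=W[...,2]
q=W[(z>66)&(z<73)&(abs(W[...,0]-631)<30)&(abs(W[...,1]-32)<40)]
print(s['eef_pos'],len(q)); print(circ(q) if len(q) else '')
E
```

```text
clock: 0.48
eef_pos: [630.6, 32.9, 125.8]
eef_rot: [-1.571, 0.01, 0.001]
wrist_force: [-1.2, 0.2, -2.1]
finger_gap: 70.4
[630.62226275  32.92976274 125.79935267] 2296
(array([631.8,  32.1]), 18.3)
```

View pics/wrist1.png

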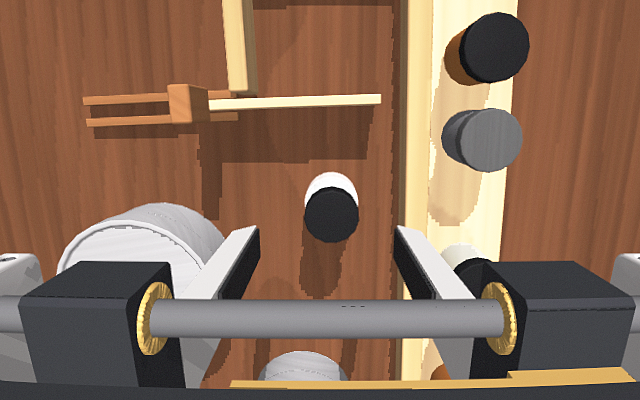

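The jar cap at (331,213) sits centred between the fingers, and its measured centre is (631.8, 32.1). I'll go down and grip.

```bash
python3 -m handwheel '[[[1,35,-1,0,0,0,0.4],[1,70,-1,0,0,0,0.4],[1,91,-1,0,0,0,0.4],[1,91,-1,0,0,0,0.4],[1,91,-1,0,0,0,0.4]]]' 15
python3 -m handwheel '[[[0,0,0,0,0,0,-1],[0,0,0,0,0,0,-1],[0,0,0,0,0,0,-1],[0,0,0,0,0,0,-1],[0,0,0,0,0,0,-1]]]' 15
```

```text
clock: 0.95
eef_pos: [630.3, 31.1, 38.4]
eef_rot: [-1.571, 0.009, 0.0]
wrist_force: [1.6, 0.7, 0.3]
finger_gap: 66.2
clock: 1.37
eef_pos: [631.1, 31.1, 39.6]
eef_rot: [-1.571, 0.007, 0.0]
wrist_force: [0.6, -0.9, 6.1]
finger_gap: 39.1
```

```bash
python3 -m handwheel '[[[0,-40,0,0,0,0,-1],[0,-80,0,0,0,0,-1],[-10,-110,14,0,0,0,-1],[-33,-110,45,0,0,0,-1],[-56,-110,77,0,0,0,-1]]]' 15
python3 -m handwheel '[[[-23,0,32,0,0,0,-1],[-45,0,62,0,0,0,-1],[-68,0,93,0,0,0,-1],[-90,0,124,0,0,0,-1],[-112,0,154,0,0,0,-1]]]' 15
python3 - <<'E'
from h import *
p,d,s=snap('wrist','wrist2'); p,d,W=load('wrist2'); print(s['eef_pos'],s['eef_rot'],s['finger_gap'])
m=(W[...,0]>360)&(W[...,0]<490)&(W[...,1]>250)&(W[...,1]<390)&(p[...,0]>150)&(abs(W[...,2])<12)
print(m.sum()); print(circ(W[m]),W[m].mean(0))
E
```

```text
clock: 1.78
eef_pos: [575.8, 108.2, 151.8]
eef_rot: [-1.57, 0.003, -0.002]
wrist_force: [0.4, 0.8, -0.6]
finger_gap: 39.1
clock: 2.2
eef_pos: [462.6, 263.6, 152.5]
eef_rot: [-1.57, 0.003, -0.002]
wrist_force: [0.1, 0.2, -1.2]
finger_gap: 39.3
[462.55042024 263.5747141  152.46076671] [-1.57039276  0.00341095 -0.00178562] 39.30032772279619
15906
(array([421.4, 319.7]), 92.5) [411.4042784  322.78091625   1.91620277]
```

View pics/wrist2.png

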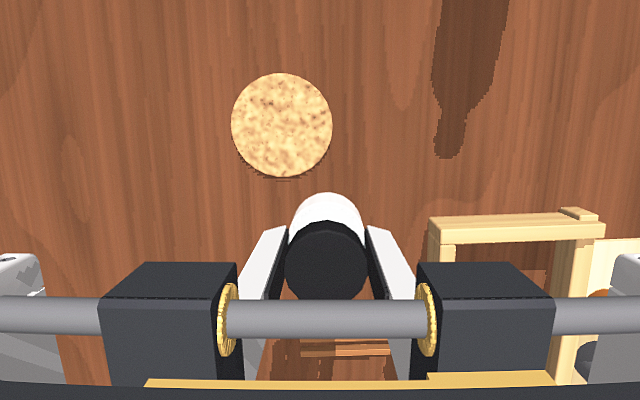

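```bash
python3 - <<'E'
from h import *
p,d,W=load('wrist2')
q=W[73:178,231:332].reshape(-1,3); print('mat center px',W[125,281],'L/R',W[125,233],W[125,331],W[74,281],W[176,281])
E
```

```text
mat center px [420.73356705 319.32518541   3.33041626] L/R [378.38154538 319.5340345    3.16825856] [464.5398898  319.20800487   2.7906674 ] [421.94084155 362.11646179   3.74864639] [419.42084045 274.00965725   3.28866729]
```

```bash
python3 -m handwheel '[[[-21,0,28,0,0,0,-1],[-42,20,55,0,0,0,-1],[-42,60,55,0,0,0,-1],[-42,90,55,0,0,0,-1],[-42,100,55,0,0,0,-1]]]' 15
python3 -m handwheel '[[[0,0,0,0,0,0,-1],[0,0,0,0,0,0,-1]]]'
```

```text
clock: 2.67
eef_pos: [414.7, 322.1, 48.9]
eef_rot: [-1.573, 0.009, 0.002]
wrist_force: [-0.2, -0.3, -1.4]
finger_gap: 39.3
clock: 2.83
eef_pos: [414.8, 321.8, 49.2]
eef_rot: [-1.573, 0.01, 0.002]
wrist_force: [-0.0, 0.3, -1.1]
finger_gap: 38.9
```

```bash
python3 -m handwheel '[[[6,3,-3,0,0,0,-1],[6,5,-3,0,0,0,-1],[6,5,-3,0,0,0,-1],[6,5,-3,0,0,0,-1]]]'
```

```text
clock: 3.17
eef_pos: [421.2, 318.8, 44.8]
eef_rot: [-1.573, 0.009, 0.002]
wrist_force: [0.3, 0.5, -1.3]
finger_gap: 39.1
```

```bash
python3 -m handwheel '[[[0,1.5,0,0,0,0,-1],[0,1.5,0,0,0,0,-1]]]'
```

```text
clock: 3.33
eef_pos: [421.5, 318.9, 43.7]
eef_rot: [-1.572, 0.009, 0.001]
wrist_force: [1.2, -0.0, 1.1]
finger_gap: 39.2
```

```bash
python3 -m handwheel '[[[0,0,0,0,0,0,0.3],[0,0,0,0,0,0,0.3],[0,0,0,0,0,0,0.3],[0,0,0,0,0,0,0.3]]]'
python3 -m handwheel '[[[0,-40,0,0,0,0,0.3],[0,-80,0,0,0,0,0.3],[0,-110,0,0,0,0,0.3],[0,-110,0,0,0,0,0.3]]]'
python3 - <<'E'
from h import *
p,d,s=snap('scene','scene3'); print(s['eef_pos'],s['eef_rot'],s['finger_gap'])
E
```

```text
clock: 3.67
eef_pos: [421.5, 318.9, 43.7]
eef_rot: [-1.572, 0.009, 0.002]
wrist_force: [-0.7, 0.0, -0.5]
finger_gap: 60.1
clock: 4.0
eef_pos: [424.3, 320.4, 159.9]
eef_rot: [-1.567, 0.001, 0.002]
wrist_force: [0.6, 0.6, 0.5]
finger_gap: 61.0
[424.31851566 320.40747433 159.89021998] [-1.56705630e+00  8.82466438e-04  1.66041502e-03] 60.984065810351
```

View pics/scene3.png

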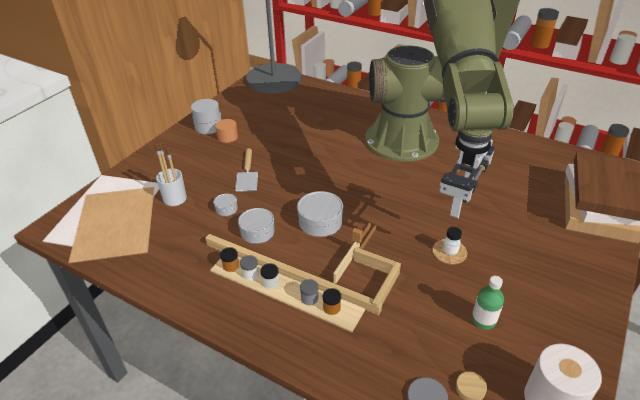

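The jar stands on the mat at (453,242). Next is the gate tab.

```bash
python3 -m handwheel '[[[17,0,-37,0,-1,0,0.3],[35,0,-74,0,-2,0,0.3],[53,0,-111,0,-2,0,0.3],[71,0,-148,0,-2,0,0.3],[88,0,-185,0,-2,0,0.3]]]'
python3 -m handwheel '[[[27,0,-53,0,0,0,-0.1],[27,0,-53,0,0,0,-0.1],[27,0,-53,0,0,0,-0.1]]]'
python3 - <<'E'
from h import *
p,d,s=snap('wrist','wrist4'); print(s['eef_pos'],s['eef_rot'],s['finger_gap'])
p,d,W=load('wrist4'); z=W[...,2]
t=W[(z>71)&(z<80)&(abs(W[...,0]-539)<20)&(abs(W[...,1]-104)<25)]; print('tab',t.min(0),t.max(0),len(t), t.mean(0))
E
```

```text
clock: 4.47
eef_pos: [511.8, 133.1, 154.7]
eef_rot: [-1.569, 0.005, 0.037]
wrist_force: [0.2, 0.6, 0.5]
finger_gap: 60.9
clock: 4.72
eef_pos: [541.5, 77.6, 152.8]
eef_rot: [-1.57, 0.008, 0.033]
wrist_force: [0.0, -0.1, -0.1]
finger_gap: 45.1
[541.51565037  77.55870769 152.76149629] [-1.56963571  0.00751466  0.03292351] 45.05587065827975
tab [532.28276516  92.7611566   72.07387506] [546.26302406 116.60859477  78.02533134] 669 [539.20179642 105.06310947  75.58132407]
```

View pics/wrist4.png

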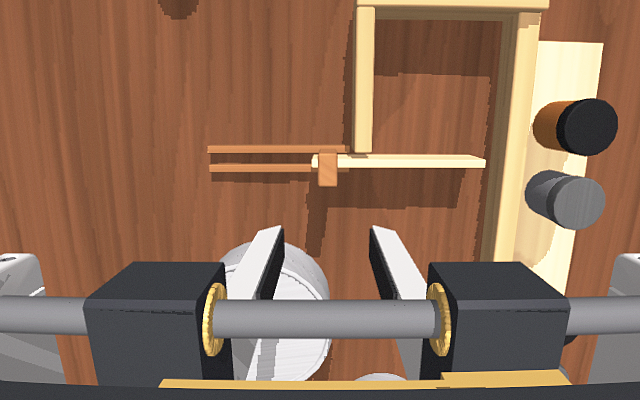

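```bash
python3 -m handwheel '[[[-1,20,27,0,0,0,-0.2],[-1,50,27,0,0,0,-0.2],[-1,70,27,0,0,0,-0.2],[-1,70,27,0,0,0,-0.2]]]'
python3 -m handwheel '[[[0,0,0,0,0,0,-0.2],[0,0,0,0,0,0,-0.2]]]'
```

```text
clock: 5.1
eef_pos: [535.3, 107.4, 78.3]
eef_rot: [-1.57, 0.015, 0.036]
wrist_force: [0.3, -0.5, 0.1]
finger_gap: 37.7
clock: 5.27
eef_pos: [534.9, 108.1, 78.6]
eef_rot: [-1.57, 0.016, 0.036]
wrist_force: [0.6, -0.2, 0.9]
finger_gap: 37.2
```

```bash
python3 -m handwheel '[[[4,12,-3,0,0,-0.9,-0.2],[4,25,-3,0,0,-0.9,-0.2],[4,25,-3,0,0,-0.9,-0.2],[4,25,-3,0,0,-0.9,-0.2]]]'
python3 -m handwheel '[[[0,0,0,0,0,0,-1],[0,0,0,0,0,0,-1],[0,0,0,0,0,0,-1],[0,0,0,0,0,0,-1]]]' 20
```

```text
clock: 5.6
eef_pos: [538.8, 105.4, 54.4]
eef_rot: [-1.57, -0.0, 0.036]
wrist_force: [0.2, -0.3, 0.5]
finger_gap: 38.0
clock: 5.93
eef_pos: [539.1, 105.4, 55.1]
eef_rot: [-1.57, -0.001, 0.036]
wrist_force: [0.7, 0.6, 0.4]
finger_gap: 14.4
```

```bash
python3 -m handwheel '[[[-20,0,0,0,0,0,-1],[-40,0,0,0,0,0,-1],[-60,0,0,0,0,0,-1],[-80,0,0,0,0,0,-1],[-80,0,0,0,0,0,-1]]]' 20
```

```text
clock: 6.35
eef_pos: [456.8, 102.7, 55.2]
eef_rot: [-1.569, -0.0, 0.037]
wrist_force: [-0.5, 1.8, -10.0]
finger_gap: 13.9
```

```bash
python3 -m handwheel '[[[-4,0,0,0,0,0,-1],[-8,0,0,0,0,0,-1],[-12,0,0,0,0,0,-1],[-12,0,0,0,0,0,-1]]]' 20
```

```text
clock: 6.68
eef_pos: [447.5, 102.3, 55.5]
eef_rot: [-1.569, -0.008, 0.036]
wrist_force: [21.2, 1.2, -19.7]
finger_gap: 14.2
```

```bash
python3 -m handwheel '[[[2,0,0,0,0,0,-1],[2,0,0,0,0,0,-1]]]' 20; python3 -m handwheel '[[[0,0,0,0,0,0,-0.2],[0,0,0,0,0,0,-0.2],[0,0,0,0,0,0,-0.2]]]'; python3 -m handwheel '[[[0,-40,0,0,0,0,-0.2],[0,-80,-20,0,0,0,-0.2],[0,-100,-60,0,0,0,-0.2],[40,-100,-80,0,0,0,-0.5],[40,-100,-80,0,0,0,-0.8]]]'
python3 - <<'E'
from h import *
p,d,s=snap('wrist','wrist5'); print(s['eef_pos'],s['eef_rot'],s['finger_gap'])
p,d,W=load('wrist5'); z=W[...,2]
t=W[(z>71)&(z<80)&(abs(W[...,0]-450)<30)&(abs(W[...,1]-104)<25)]; print('tab',t.min(0),t.max(0),len(t), t.mean(0))
snap('scene','scene5')
E
```

```text
clock: 6.85
eef_pos: [449.9, 102.4, 55.4]
eef_rot: [-1.569, -0.007, 0.036]
wrist_force: [1.0, 2.2, -2.6]
finger_gap: 14.0
clock: 7.1
eef_pos: [450.0, 102.3, 55.6]
eef_rot: [-1.569, -0.008, 0.036]
wrist_force: [0.9, -0.4, 0.3]
finger_gap: 30.5
clock: 7.52
eef_pos: [495.6, 20.7, 158.2]
eef_rot: [-1.57, -0.013, 0.034]
wrist_force: [0.5, 0.8, -0.4]
finger_gap: 27.5
[495.62413117  20.71414295 158.23437491] [-1.56998117 -0.01342511  0.03387387] 27.452061708596226
tab [440.61533081  89.85611308  71.2001849 ] [455.3212696  113.34262326  77.93029311] 750 [448.39411151 101.58427533  75.43200651]
```

View pics/wrist5.png

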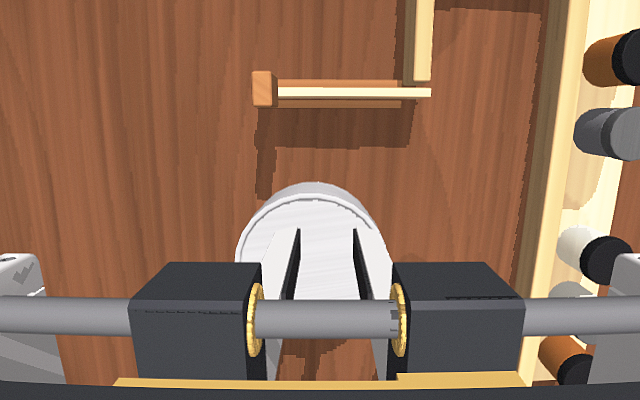

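View pics/scene5.png

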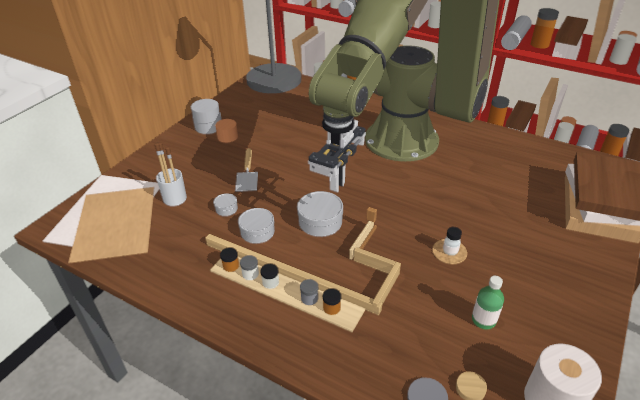

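```bash
python3 -m handwheel '[[[6,0,-38,0,0,0.4,-1],[12,0,-76,0,0,0.8,-1],[18,0,-114,0,0,0.8,-1],[24,0,-152,0,0,0.8,-1],[28,0,-189,0,0,0.8,-1]]]' 20
python3 -m handwheel '[[[0,0,0,0,0,0,-1],[0,0,0,0,0,0,-1]]]' 
python3 - <<'E'
from h import *
p,d,s=snap('side','side6'); p,d,W=load('side6'); print(s['eef_pos'],s['eef_rot'])
E
```

```text
clock: 8.03
eef_pos: [526.9, -165.8, 155.1]
eef_rot: [-1.569, 0.007, 0.036]
wrist_force: [0.6, 0.2, 0.0]
finger_gap: 0.5
clock: 8.2
eef_pos: [526.1, -166.1, 154.2]
eef_rot: [-1.568, 0.009, 0.034]
wrist_force: [-0.0, 1.5, 1.1]
finger_gap: 0.4
[ 526.10916042 -166.11986658  154.17336468] [-1.56777622  0.00894354  0.03382593]
```

View pics/side6.png

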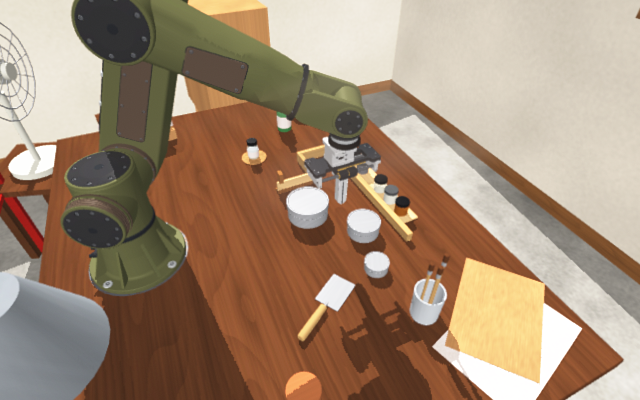

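```bash
python3 -m handwheel '[[[0,40,-3,0,0,0,-1],[0,80,-3,0,0,-0.5,-1],[0,110,-3,0,0,-0.5,-1],[0,115,-3,0,0,-0.5,-1],[0,115,-3,0,0,-0.5,-1]]]'
python3 -m handwheel '[[[0,0,0,0,0,0,-1],[0,0,0,0,0,0,-1]]]'
```

```text
clock: 8.67
eef_pos: [524.5, -166.0, 38.4]
eef_rot: [-1.566, 0.003, 0.037]
wrist_force: [0.6, -0.9, 1.0]
finger_gap: 0.6
clock: 8.83
eef_pos: [525.5, -165.5, 40.5]
eef_rot: [-1.567, 0.001, 0.038]
wrist_force: [-0.2, -0.8, 0.6]
finger_gap: 0.6
```

```bash
python3 -m handwheel '[[[3,10,-4,0,0,0,-1],[6,22,-4,0,0,0,-1],[6,22,-4,0,0,0,-1],[6,22,-4,0,0,0,-1]]]'
```

```text
clock: 9.17
eef_pos: [531.4, -169.1, 17.7]
eef_rot: [-1.567, 0.002, 0.038]
wrist_force: [0.3, -0.5, -0.0]
finger_gap: 0.2
```

```bash
python3 -m handwheel '[[[5,0,0,0,0,0,-1],[10,0,0,0,0,0,-1],[15,0,0,0,0,0,-1],[20,0,0,0,0,0,-1],[24,0,0,0,0,0,-1]]]'
python3 - <<'E'
from h import *
p,d,s=snap('wrist','wrist7'); p,d,W=load('wrist7'); print(s['eef_pos'],s['eef_rot'],s['wrist_force'])
snap('side','side7');p,d,V=load('side7')
q=V[(V[...,2]>40)&(V[...,2]<48)&(V[...,0]>545)&(V[...,0]<695)&(V[...,1]>-240)&(V[...,1]<-100)]; print(circ(q))
snap('scene','scene7');p,d,V=load('scene7')
q=V[(V[...,2]>40)&(V[...,2]<48)&(V[...,0]>545)&(V[...,0]<695)&(V[...,1]>-240)&(V[...,1]<-100)]; print(circ(q))
E
```

```text
clock: 9.58
eef_pos: [555.8, -168.2, 17.8]
eef_rot: [-1.567, 0.002, 0.038]
wrist_force: [-3.2, 0.1, 2.4]
finger_gap: 0.4
[ 555.80702821 -168.22912579   17.75830735] [-1.5667522   0.00237474  0.03773526] [-3.19494497  0.12935551  2.37304812]
(array([ 604.8, -166.9]), 59.7)
(array([ 607.1, -159.2]), 60.8)
```

View pics/side7.png

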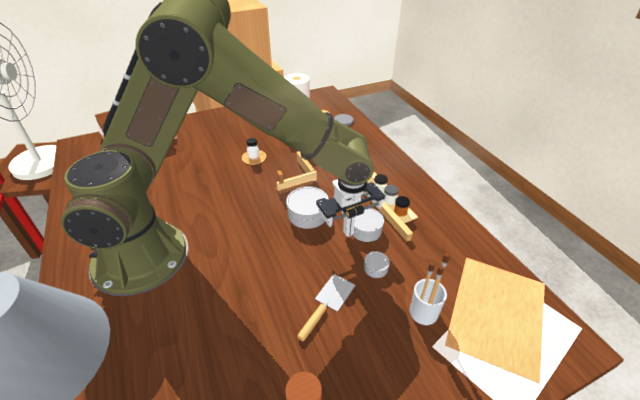

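```bash
python3 -m handwheel '[[[5,0,0,0,0,0,-1],[10,0,0,0,0,0,-1],[15,0,0,0,0,0,-1],[20,0,0,0,0,0,-1],[25,0,0,0,0,0,-1]]]'
```

```text
clock: 10.15
eef_pos: [581.2, -167.2, 17.5]
eef_rot: [-1.567, 0.002, 0.038]
wrist_force: [-2.0, 0.7, -0.8]
finger_gap: 0.3
```

```bash
python3 -m handwheel '[[[1.5,0,0,0,0,0,-1],[3,0,0,0,0,0,-1]]]'; python3 -m handwheel '[[[1.5,0,0,0,0,0,-1],[3,0,0,0,0,0,-1]]]'
```

```text
clock: 10.32
eef_pos: [584.5, -167.0, 17.5]
eef_rot: [-1.567, 0.002, 0.038]
wrist_force: [-4.0, -0.0, 2.8]
finger_gap: 0.4
clock: 10.48
eef_pos: [587.6, -166.9, 17.5]
eef_rot: [-1.567, 0.002, 0.038]
wrist_force: [-4.0, 0.4, 1.6]
finger_gap: 0.6
```

```bash
python3 -m handwheel '[[[0.8,0,0,0,0,0,-1],[1.5,0,0,0,0,0,-1]]]'; python3 -m handwheel '[[[0.8,0,0,0,0,0,-1],[1.5,0,0,0,0,0,-1]]]'
```

```text
clock: 10.65
eef_pos: [588.4, -166.9, 17.5]
eef_rot: [-1.566, 0.004, 0.038]
wrist_force: [-13.9, 0.2, 9.1]
finger_gap: 0.9
clock: 10.82
eef_pos: [588.4, -166.9, 17.5]
eef_rot: [-1.566, 0.008, 0.038]
wrist_force: [-22.6, -0.3, 13.7]
finger_gap: 0.8
```

```bash
python3 -m handwheel '[[[-15,0,0,0,0,-0.3,-1],[-28,0,-15,0,0,-0.3,-1],[-28,0,-40,0,0,-0.3,-1],[-20,0,-62,0,0,-0.3,-1],[-10,0,-63,0,0,-0.3,-1]]]'
python3 -m handwheel '[[[0,0,0,0,0,0,-1],[0,0,0,0,0,0,-1]]]'
python3 - <<'E'
from h import *
snap('scene','scene8')
s=read_state();O=np.array([686.5,110.2]);a=.037;M=np.array([[np.cos(a),np.sin(a)],[-np.sin(a),np.cos(a)]])
print('rack',M@(s['eef_pos'][:2]-O))
p,d,V=load('scene8')
q=V[(V[...,2]>40)&(V[...,2]<48)&(V[...,0]>590)&(V[...,0]<720)&(V[...,1]>-240)&(V[...,1]<-80)]; print(circ(q), q.mean(0))
E
```

```text
clock: 11.23
eef_pos: [580.9, -233.7, 17.8]
eef_rot: [-1.567, 0.001, 0.035]
wrist_force: [-1.5, -0.0, 1.1]
finger_gap: 0.6
clock: 11.4
eef_pos: [581.0, -234.0, 17.7]
eef_rot: [-1.567, 0.0, 0.035]
wrist_force: [0.1, -0.6, -0.6]
finger_gap: 0.7
rack [-118.43343033 -339.56902299]
(array([ 636. , -182.2]), 73.1) [ 649.21083916 -163.9789984    43.13929253]
```

View pics/scene8.png

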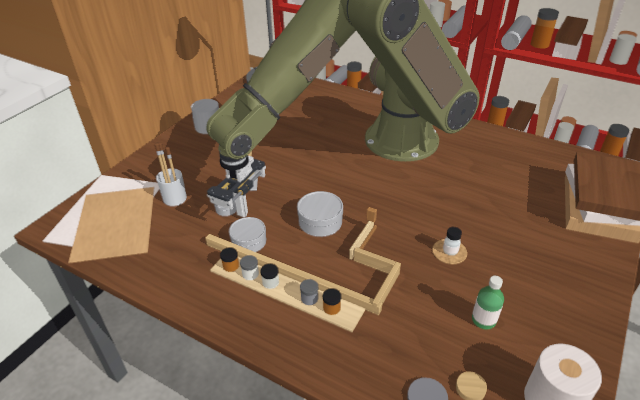

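```bash
python3 -m handwheel '[[[12,0,0,0,0,0,-1],[24,0,0,0,0,0,-1],[34,0,0,0,0,0,-1],[34,0,0,0,0,0,-1]]]'; python3 -m handwheel '[[[0,0,4,0,-0.1,0,-1],[0,0,8,0,-0.1,0,-1],[0,0,12,0,-0.1,0,-1],[0,0,16,0,-0.1,0,-1],[0,0,20,0,-0.1,0,-1]]]'
cat > rk.py <<'E'
from h import *
s=read_state();O=np.array([686.5,110.2]);a=.037;M=np.array([[np.cos(a),np.sin(a)],[-np.sin(a),np.cos(a)]])
print('rack',(M@(s['eef_pos'][:2]-O)).round(1),s['eef_rot'].round(4),'F',(M@s['wrist_force'][:2]).round(1))
E
python3 rk.py
```

```text
clock: 11.78
eef_pos: [615.6, -231.5, 17.7]
eef_rot: [-1.567, 0.0, 0.036]
wrist_force: [-0.1, 0.1, -0.7]
finger_gap: 0.5
clock: 12.2
eef_pos: [613.9, -211.5, 17.7]
eef_rot: [-1.568, 0.002, 0.038]
wrist_force: [-5.7, -6.2, 0.9]
finger_gap: 0.3
rack [ -84.4 -318.8] [-1.5676  0.0017  0.0382] F [-6. -6.]
```

```bash
for i in 1; do python3 -m handwheel '[[[0,0,8,0,0,0,-1],[0,0,16,0,0,0,-1],[0,0,24,0,0,0,-1],[0,0,32,0,0,0,-1],[0,0,40,0,0,0,-1]]]'; done; python3 rk.py; python3 - <<'E'
from h import *
snap('scene','scene9')
E
```

```text
clock: 12.62
eef_pos: [610.9, -172.0, 17.7]
eef_rot: [-1.569, 0.004, 0.038]
wrist_force: [-8.5, -7.9, 2.9]
finger_gap: 0.7
rack [ -86.  -279.3] [-1.5686  0.0045  0.0377] F [-8.8 -7.6]
```

View pics/scene9.png

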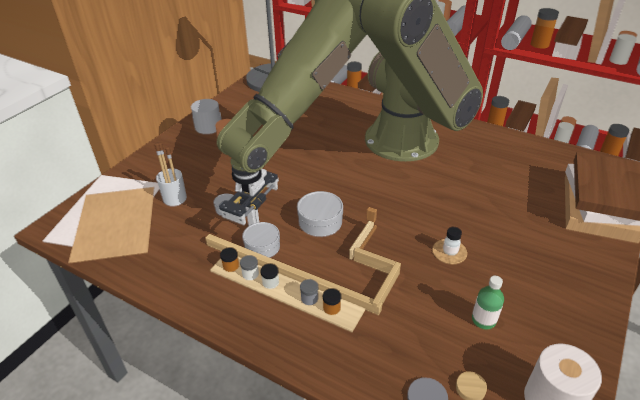

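```bash
python3 -m handwheel '[[[1,0,8,0,0,0,-1],[2,0,16,0,0,0,-1],[3,0,24,0,0,0,-1],[4,0,32,0,0,0,-1],[4,0,40,0,0,0,-1]]]'; python3 rk.py; python3 -m handwheel '[[[0.5,0,8,0,0,0,-1],[1,0,16,0,0,0,-1],[1.5,0,24,0,0,0,-1],[2,0,32,0,0,0,-1],[2,0,40,0,0,0,-1]]]'; python3 rk.py;
```

```text
clock: 13.08
eef_pos: [611.8, -131.4, 17.7]
eef_rot: [-1.569, 0.008, 0.038]
wrist_force: [-7.9, -6.6, 2.7]
finger_gap: 0.4
rack [ -83.6 -238.7] [-1.5693  0.0078  0.0378] F [-8.2 -6.3]
clock: 13.5
eef_pos: [611.1, -91.8, 17.8]
eef_rot: [-1.57, 0.01, 0.037]
wrist_force: [-5.9, -7.0, 3.3]
finger_gap: 0.5
rack [ -82.8 -199. ] [-1.5702  0.0099  0.0374] F [-6.2 -6.8]
```

```bash
python3 -m handwheel '[[[0.5,0,8,0,0,-0.1,-1],[1,0,16,0,0,-0.2,-1],[1.5,0,24,0,0,-0.3,-1],[2,0,32,0,0,-0.4,-1],[2,0,40,0,0,-0.4,-1]]]'; python3 rk.py; python3 -m handwheel '[[[0.5,0,8,0,0,0,-1],[1,0,16,0,0,0,-1],[1,0,24,0,0,0,-1],[1,0,32,0,0,0,-1],[1,0,40,0,0,0,-1]]]'; python3 rk.py;python3 - <<'E'
from h import *
snap('scene','scene10')
E
```

```text
clock: 13.92
eef_pos: [610.5, -52.0, 17.8]
eef_rot: [-1.571, 0.005, 0.037]
wrist_force: [-4.8, -6.0, 2.4]
finger_gap: 0.7
rack [ -82.  -159.3] [-1.5711  0.0047  0.0371] F [-5.  -5.8]
clock: 14.33
eef_pos: [608.9, -12.4, 17.7]
eef_rot: [-1.572, 0.007, 0.037]
wrist_force: [-5.9, -7.2, 3.4]
finger_gap: 0.2
rack [ -82.1 -119.6] [-1.5722  0.0067  0.0368] F [-6.1 -7. ]
```

View pics/scene10.png

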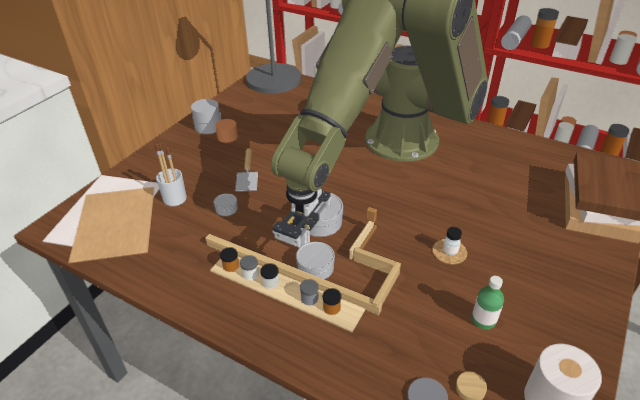

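```bash
python3 -m handwheel '[[[0.5,0,8,0,0,0,-1],[1,0,16,0,0,-0.2,-1],[1,0,24,0,0,-0.3,-1],[1,0,32,0,0,-0.3,-1],[1,0,40,0,0,-0.3,-1]]]'; python3 rk.py; python3 -m handwheel '[[[0.5,0,8,0,0,0,-1],[1,0,16,0,0,0,-1],[1,0,24,0,0,0,-1],[1,0,32,0,0,0,-1],[1,0,40,0,0,0,-1]]]'; python3 rk.py
```

```text
clock: 14.8
eef_pos: [607.4, 28.8, 17.6]
eef_rot: [-1.573, 0.003, 0.037]
wrist_force: [-6.0, -6.5, 2.7]
finger_gap: 0.1
rack [-82.1 -78.4] [-1.5726  0.0031  0.0372] F [-6.2 -6.3]
clock: 15.22
eef_pos: [605.6, 68.0, 17.6]
eef_rot: [-1.574, 0.006, 0.037]
wrist_force: [-9.6, -9.8, 6.0]
finger_gap: 0.4
rack [-82.4 -39.2] [-1.5742  0.0059  0.0369] F [-9.9 -9.4]
```

```bash
python3 -m handwheel '[[[0.5,0,6,0,0,0,-1],[1,0,12,0,0,0,-1],[1,0,18,0,0,0,-1],[1,0,24,0,0,0,-1],[1,0,30,0,0,0,-1]]]'; python3 rk.py;python3 - <<'E'
from h import *
snap('scene','scene11')
E
```

```text
clock: 15.63
eef_pos: [603.8, 96.7, 17.6]
eef_rot: [-1.577, 0.01, 0.036]
wrist_force: [-14.2, -14.3, 10.6]
finger_gap: 0.4
rack [-83.2 -10.5] [-1.5765  0.01    0.0365] F [-14.8 -13.7]
```

View pics/scene11.png

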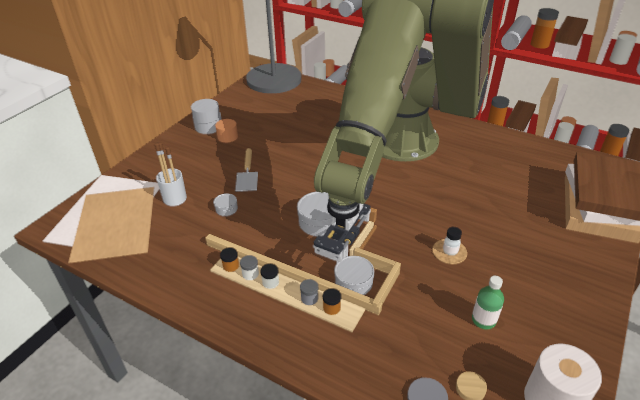

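```bash
python3 -m handwheel '[[[-0.5,0,3,0,0,0,-1],[-0.5,0,6,0,0,-0.3,-1],[-0.5,0,9,0,0,-0.3,-1],[-0.5,0,12,0,0,-0.3,-1],[-0.5,0,15,0,0,-0.3,-1]]]'; python3 rk.py
```

```text
clock: 16.1
eef_pos: [600.8, 111.3, 17.5]
eef_rot: [-1.578, 0.009, 0.037]
wrist_force: [-15.8, -16.4, 11.8]
finger_gap: 0.5
rack [-85.6   4.3] [-1.5784  0.009   0.0367] F [-16.4 -15.8]
```

```bash
python3 - <<'E'
from h import *
snap('wrist','wrist12')
p,d,V=load('wrist12'); O=np.array([686.5,110.2]);a=.037;M=np.array([[np.cos(a),np.sin(a)],[-np.sin(a),np.cos(a)]])
snap('scene','scene12')
for f in('wrist12','scene12'):
    p,d,V=load(f);r=(V[...,:2]-O)@M.T
    m=(V[...,2]>41)&(V[...,2]<50)&(r[...,0]>-98)&(r[...,0]<4)&(r[...,1]>-20)&(r[...,1]<112)
    q=r[m]; print(f,len(q),q.min(0),q.max(0),np.median(V[m][:,2])) 
E
```

```text
wrist12 43585 [-97.98461471  -3.76016617] [-5.43650080e-02  1.00270968e+02] 42.870992011149326
scene12 855 [-97.06816457   7.18771111] [  3.02155401 102.50880996] 43.594699280453824
```

View pics/wrist12.png

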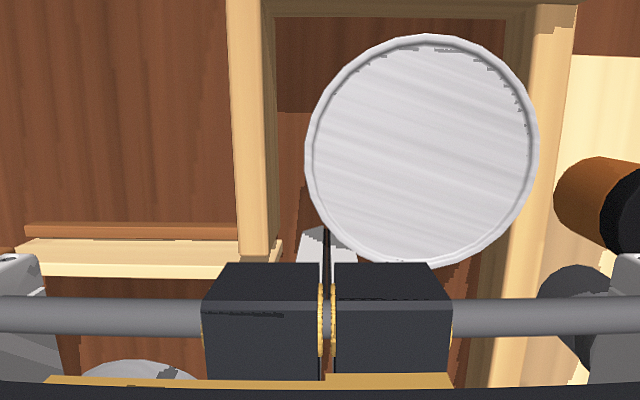

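View pics/scene12.png

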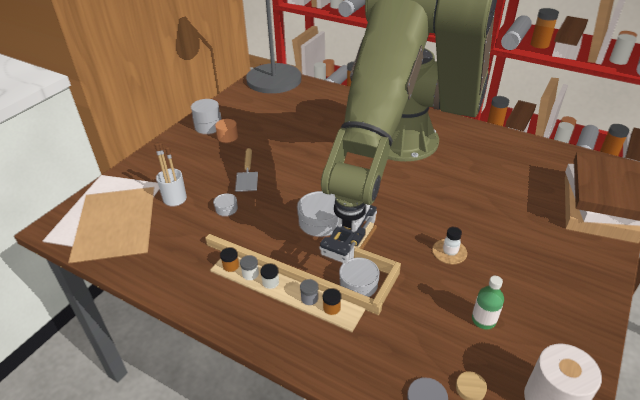

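```bash
python3 -m handwheel '[[[-2,0,-10,0,0,0,-1],[-2,0,-20,0,0,-0.5,-1],[5,0,-22,0.5,0,-0.5,-1],[11,0,-22,0.5,0,-0.5,-1],[11,0,-22,0.5,0,-0.5,-1]]]'; python3 rk.py
```

```text
clock: 16.62
eef_pos: [614.0, 89.9, 17.8]
eef_rot: [-1.569, -0.001, 0.036]
wrist_force: [-0.2, 0.9, 1.3]
finger_gap: 0.2
rack [-73.2 -17.6] [-1.569e+00 -1.000e-03  3.610e-02] F [-0.2  0.9]
```

```bash
python3 -m handwheel '[[[0,0,5,0,0,0,-1],[0,0,10,0,0,0,-1],[0,0,15,0,0,0,-1],[0,0,20,0,0,0,-1],[0,0,24,0,0,0,-1]]]'; python3 rk.py;  python3 -m handwheel '[[[0,0,2,0,0,0,-1],[0,0,3,0,0,0,-1]]]'; python3 rk.py
```

```text
clock: 17.03
eef_pos: [612.7, 114.5, 17.7]
eef_rot: [-1.57, -0.0, 0.037]
wrist_force: [-1.6, -4.0, 0.8]
finger_gap: 0.9
rack [-73.6   7. ] [-1.5695e+00 -3.0000e-04  3.6800e-02] F [-1.8 -4. ]
clock: 17.2
eef_pos: [612.4, 117.9, 17.7]
eef_rot: [-1.57, 0.0, 0.037]
wrist_force: [-1.6, -4.2, 0.6]
finger_gap: 0.6
rack [-73.8  10.4] [-1.5698e+00  1.0000e-04  3.7300e-02] F [-1.7 -4.1]
```

```bash
for i in 1 2; do python3 -m handwheel '[[[0,0,1,0,0,0,-1],[0,0,2,0,0,0,-1]]]'; done; python3 rk.py
```

```text
clock: 17.37
eef_pos: [612.2, 119.9, 17.7]
eef_rot: [-1.57, 0.0, 0.037]
wrist_force: [-1.8, -4.1, 1.8]
finger_gap: 0.4
clock: 17.53
eef_pos: [612.1, 121.1, 17.7]
eef_rot: [-1.571, 0.001, 0.037]
wrist_force: [-2.0, -15.9, 2.5]
finger_gap: 0.5
rack [-73.9  13.6] [-1.5711e+00  6.0000e-04  3.7000e-02] F [ -2.6 -15.8]
```

```bash
python3 -m handwheel '[[[0,0,-15,0,0,0,-1],[0,-20,-35,0,0,0,-1],[0,-60,-50,0,0,0,-1],[0,-100,-50,0,0,0,-1],[-40,-135,-50,0,0,0,-1]]]'; python3 rk.py
python3 - <<'E'
from h import *
O=np.array([686.5,110.2]);a=.037;M=np.array([[np.cos(a),np.sin(a)],[-np.sin(a),np.cos(a)]])
snap('wrist','wrist13')
p,d,V=load('wrist13');r=(V[...,:2]-O)@M.T
m=(V[...,2]>40)&(V[...,2]<48)&(r[...,0]>-106)&(r[...,0]<6)&(r[...,1]>-20)&(r[...,1]<115)
print(circ(r[m]),m.sum())
E
```

```text
clock: 17.95
eef_pos: [586.0, 68.6, 148.9]
eef_rot: [-1.57, -0.005, 0.035]
wrist_force: [-0.4, -0.0, 0.8]
finger_gap: 0.3
rack [-101.9  -37.9] [-1.5703 -0.0053  0.0351] F [-0.4 -0. ]
(array([-48.5,  67.8]), 48.1) 13333
```

View pics/wrist13.png

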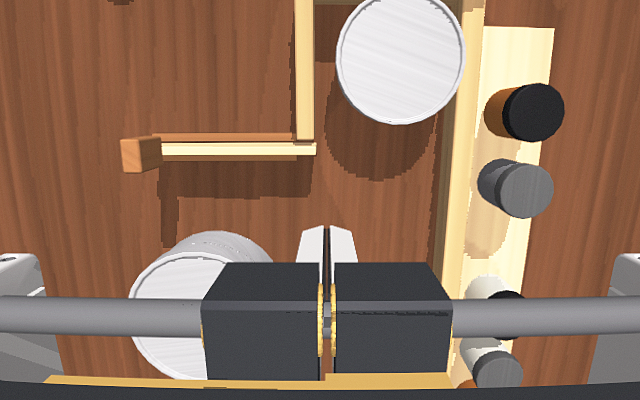

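The tin top at (400,60) gives a rack position of (-48.5, 67.8), which is seated against both the fence and the end stop. Now I'll shut the gate.

```bash
python3 -m handwheel '[[[-34,0,10,0,0,0.3,-0.2],[-68,0,19,0,0,0.3,-0.2],[-102,0,29,0,0,0.3,-0.2],[-136,0,38,0,0,0.3,-0.2],[-136,0,38,0,0,0.3,-0.2]]]'; python3 -m handwheel '[[[0,0,0,0,0,0,-0.2],[0,0,0,0,0,0,-0.2]]]'
```

```text
clock: 18.42
eef_pos: [440.0, 102.8, 151.9]
eef_rot: [-1.569, -0.002, 0.037]
wrist_force: [0.4, -0.3, 1.0]
finger_gap: 30.4
clock: 18.58
eef_pos: [440.1, 102.7, 152.3]
eef_rot: [-1.569, -0.003, 0.038]
wrist_force: [-0.9, 0.5, 0.8]
finger_gap: 37.2
```

```bash
python3 -m handwheel '[[[4,30,-1,0,0,0,-0.2],[8,55,-1,0,0,0,-0.2],[8,70,-1,0,0,0,-0.2],[8,70,-1,0,0,0,-0.2]]]'; python3 -m handwheel '[[[0,0,0,0,0,0,-0.2],[0,0,0,0,0,0,-0.2]]]'
```

```text
clock: 18.92
eef_pos: [447.8, 101.5, 79.4]
eef_rot: [-1.569, 0.002, 0.037]
wrist_force: [0.1, 0.6, -0.5]
finger_gap: 37.5
clock: 19.08
eef_pos: [448.4, 101.3, 79.8]
eef_rot: [-1.569, 0.002, 0.036]
wrist_force: [-0.9, -0.3, -0.3]
finger_gap: 37.7
```

```bash
python3 -m handwheel '[[[0,12,0,0,0,0,-0.2],[0,24,0,0,0,0,-0.2],[0,24,0,0,0,0,-0.2],[0,24,0,0,0,0,-0.2]]]'; python3 -m handwheel '[[[0,0,0,0,0,0,-1],[0,0,0,0,0,0,-1],[0,0,0,0,0,0,-1],[0,0,0,0,0,0,-1]]]' 20
python3 -m handwheel '[[[20,0,0,0,0,0,-1],[40,0,0,0,0,0,-1],[60,0,0,0,0,0,-1],[80,0,0,0,0,0,-1],[98,0,0,0,0,0,-1]]]' 20; python3 -m handwheel '[[[0,0,0,0,0,0,-1]]]' 20;
```

```text
clock: 19.42
eef_pos: [448.8, 101.4, 56.5]
eef_rot: [-1.569, 0.001, 0.036]
wrist_force: [0.1, 0.0, 0.3]
finger_gap: 37.6
clock: 19.75
eef_pos: [449.0, 101.4, 57.0]
eef_rot: [-1.569, 0.0, 0.036]
wrist_force: [2.3, -0.4, 0.2]
finger_gap: 14.4
clock: 20.17
eef_pos: [547.8, 104.7, 57.1]
eef_rot: [-1.569, 0.001, 0.036]
wrist_force: [-2.3, -1.9, 2.8]
finger_gap: 13.7
clock: 20.25
eef_pos: [549.7, 104.7, 57.0]
eef_rot: [-1.569, -0.0, 0.036]
wrist_force: [1.4, 1.4, 6.8]
finger_gap: 14.1
```

```bash
python3 -m handwheel '[[[3,0,0,0,0,0,-1],[6,0,0,0,0,0,-1],[8,0,0,0,0,0,-1]]]'; python3 -m handwheel '[[[2,0,0,0,0,0,-1],[4,0,0,0,0,0,-1],[5,0,0,0,0,0,-1]]]';
```

```text
clock: 20.5
eef_pos: [557.2, 105.0, 57.1]
eef_rot: [-1.569, 0.0, 0.036]
wrist_force: [-1.6, -0.5, 1.8]
finger_gap: 13.9
clock: 20.75
eef_pos: [559.7, 105.1, 56.9]
eef_rot: [-1.57, 0.007, 0.036]
wrist_force: [-26.4, -2.2, 16.0]
finger_gap: 14.2
```

```bash
python3 -m handwheel '[[[0,0,0,0,0,0,-0.2],[0,0,0,0,0,0,-0.2],[0,0,0,0,0,0,-0.2],[0,0,0,0,0,0,-0.2]]]'; python3 -m handwheel '[[[0,-20,0,0,0,0,-0.2],[0,-60,0,0,0,0,-0.2],[0,-100,-20,0,0,0,-0.2],[-20,-120,-60,0,0,0,-0.2],[-20,-120,-80,0,0,0,-0.2]]]'
python3 -m handwheel '[[[0,0,0,0,0,0,-0.2],[0,0,0,0,0,0,-0.2]]]'
python3 - <<'E'
from h import *
O=np.array([686.5,110.2]);a=.037;M=np.array([[np.cos(a),np.sin(a)],[-np.sin(a),np.cos(a)]])
snap('wrist','wrist14');snap('scene','scene14')
p,d,V=load('wrist14');r=(V[...,:2]-O)@M.T;z=V[...,2]
m=(z>40)&(z<48)&(r[...,0]>-106)&(r[...,0]<6)&(r[...,1]>10)&(r[...,1]<115)
print('tin',circ(r[m]),m.sum())
m=(z>71)&(z<80)&(abs(r[...,0]+128)<25)&(abs(r[...,1])<22); print('tab',r[m].min(0),r[m].max(0),r[m].mean(0),V[m].mean(0))
E
```

```text
clock: 21.08
eef_pos: [559.9, 105.1, 57.0]
eef_rot: [-1.57, 0.006, 0.036]
wrist_force: [0.0, 0.0, 1.0]
finger_gap: 36.0
clock: 21.5
eef_pos: [543.8, 23.4, 181.0]
eef_rot: [-1.57, 0.0, 0.037]
wrist_force: [0.1, -0.7, -0.9]
finger_gap: 37.7
clock: 21.67
eef_pos: [544.2, 22.5, 182.1]
eef_rot: [-1.57, -0.002, 0.035]
wrist_force: [1.1, -0.3, -0.5]
finger_gap: 37.8
tin (array([-48.4,  64.9]), 48.0) 6599
tab [-135.22517613  -11.91466069] [-121.33758012   12.20368602] [-1.28541246e+02  9.60380965e-02] [558.04317773 105.54103135  75.44553488]
```

View pics/wrist14.png

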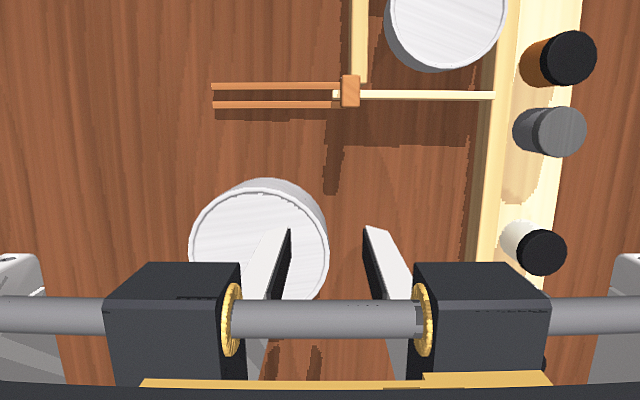

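View pics/scene14.png

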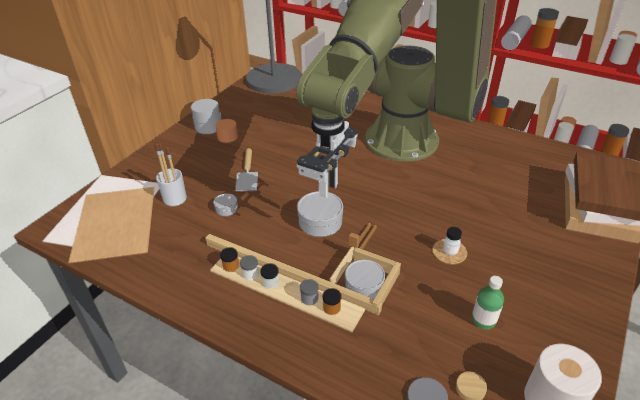

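The gate looks shut: its end at (493,95) meets the fence. The tab reads about 1 mm short of its nominal place, so I'll press it gently from the open side to be sure, without gripping.

```bash
python3 -m handwheel '[[[-10,0,40,0,0,0,-1],[-14,20,82,0,0,0,-1],[-14,60,82,0,0,0,-1],[-14,60,82,0,0,0,-1]]]'; python3 -m handwheel '[[[0,0,0,0,0,0,-1],[0,0,0,0,0,0,-1]]]'; python3 rk.py
```

```text
clock: 22.1
eef_pos: [523.3, 107.8, 114.4]
eef_rot: [-1.571, 0.01, 0.041]
wrist_force: [-0.3, 0.1, -2.1]
finger_gap: 14.2
clock: 22.27
eef_pos: [523.1, 108.0, 114.4]
eef_rot: [-1.571, 0.012, 0.042]
wrist_force: [0.5, 0.1, -0.1]
finger_gap: 1.6
rack [-163.3    3.8] [-1.5707  0.0118  0.0419] F [0.5 0.1]
```

```bash
python3 -m handwheel '[[[0,30,-3,0,0,-0.6,-1],[0,57,-3,0,0,-0.6,-1],[0,57,-3,0,0,-0.6,-1],[0,57,-3,0,0,-0.6,-1]]]'; python3 rk.py;  python3 -m handwheel '[[[4,0,0,0,0,0,-1],[8,0,0,0,0,0,-1],[11,0,0,0,0,0,-1]]]'; python3 rk.py
```

```text
clock: 22.6
eef_pos: [522.9, 104.4, 58.3]
eef_rot: [-1.571, 0.002, 0.041]
wrist_force: [0.6, 0.7, 0.0]
finger_gap: 0.5
rack [-163.7    0.3] [-1.5708  0.0019  0.0411] F [0.6 0.7]
clock: 22.85
eef_pos: [535.5, 104.9, 60.1]
eef_rot: [-1.571, -0.001, 0.041]
wrist_force: [-0.1, -0.4, 0.6]
finger_gap: 0.8
rack [-151.1    0.3] [-1.5705e+00 -1.0000e-03  4.0900e-02] F [-0.1 -0.4]
```

```bash
for i in 1 2 3; do python3 -m handwheel '[[[1,0,0,0,0,0,-1],[2,0,0,0,0,0,-1]]]'; done
```

```text
clock: 23.02
eef_pos: [538.3, 105.0, 61.1]
eef_rot: [-1.57, -0.003, 0.041]
wrist_force: [-0.1, 0.0, 0.0]
finger_gap: 0.8
clock: 23.18
eef_pos: [540.3, 105.1, 61.4]
eef_rot: [-1.57, -0.002, 0.041]
wrist_force: [-9.2, -0.1, 6.8]
finger_gap: 0.9
clock: 23.35
eef_pos: [540.4, 105.2, 61.3]
eef_rot: [-1.571, 0.003, 0.041]
wrist_force: [-23.4, -1.3, 16.4]
finger_gap: 0.6
```

```bash
python3 -m handwheel '[[[-10,0,0,0,0,0,-1],[-15,-30,0,0,0,0,-1],[-15,-70,-10,0,0,0,-1],[-5,-110,-30,0,0,0,-1],[10,-140,-30,0,0,0,-1]]]'
python3 -m handwheel '[[[0,0,0,0,0,0,-1],[0,0,0,0,0,0,-1]]]'
python3 - <<'E'
from h import *
O=np.array([686.5,110.2]);a=.037;M=np.array([[np.cos(a),np.sin(a)],[-np.sin(a),np.cos(a)]])
snap('wrist','wrist15');snap('scene','scene15');snap('side','side15')
for f in('wrist15','scene15','scene12'):
    p,d,V=load(f);r=(V[...,:2]-O)@M.T;z=V[...,2]
    m=(z>41)&(z<50)&(r[...,0]>-102)&(r[...,0]<6)&(r[...,1]>10)&(r[...,1]<115)
    print(f,'tin',circ(r[m]),m.sum())
    m=(z>71)&(z<80)&(abs(r[...,0]+128)<25)&(abs(r[...,1])<22)
    if m.any(): print('tab',r[m].mean(0),V[m].mean(0))
p,d,V=load('scene15');z=V[...,2];m=(z>66)&(z<80)&(abs(V[...,0]-421)<40)&(abs(V[...,1]-320)<40);print('jar',circ(V[m]),z[m].max())
p,d,V0=load('scene0')
for n,b in dict(pot=(560,680,-490,-390,20,90),glue=(540,660,400,520,20,150),big=(410,560,-110,40,52,66),small=(520,640,-350,-250,25,45)).items():
    o=[]
    for V in(V0,load('scene15')[2]):
        m=(V[...,0]>b[0])&(V[...,0]<b[1])&(V[...,1]>b[2])&(V[...,1]<b[3])&(V[...,2]>b[4])&(V[...,2]<b[5]); o.append(V[m].mean(0).round(1))
    print(n,o)
E
```

```text
clock: 23.77
eef_pos: [551.6, 73.9, 203.9]
eef_rot: [-1.571, 0.002, 0.04]
wrist_force: [1.1, 0.8, 0.0]
finger_gap: 0.5
clock: 23.93
eef_pos: [552.5, 73.7, 205.5]
eef_rot: [-1.571, -0.001, 0.04]
wrist_force: [-0.2, 0.2, -0.1]
finger_gap: 0.3
wrist15 tin (array([-48.8,  67.4]), 48.2) 9195
tab [-1.28736377e+02 -3.05617589e-02] [557.85286312 105.40729993  75.47043217]
scene15 tin (array([-46. ,  70.4]), 49.6) 852
tab [-124.63219659    2.86739503] [561.84703501 108.45509334  75.17706937]
scene12 tin (array([-52.6,  51.8]), 58.1) 847
jar (array([423.5, 322.8]), 20.1) 77.78026010580732
pot [array([ 618.3, -448.6,   58.7]), array([ 618.2, -448.8,   58.6])]
glue [array([609.2, 464. ,  82.9]), array([609.1, 464. ,  82.5])]
big [array([488.9, -32.6,  56.5]), array([488.9, -32.6,  56.6])]
small [array([ 573.3, -297.3,   29.1]), array([ 573.7, -297.8,   29. ])]
```

View pics/wrist15.png

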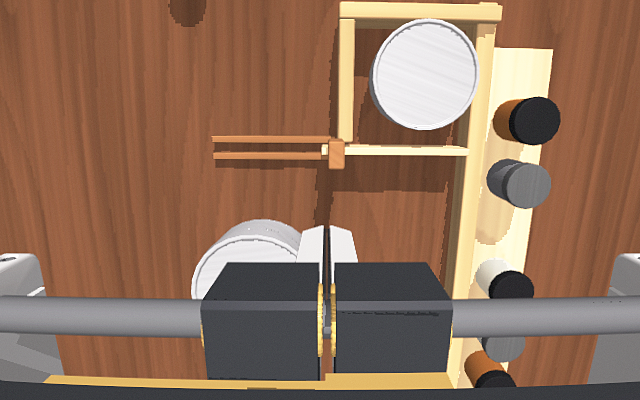

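View pics/side15.png

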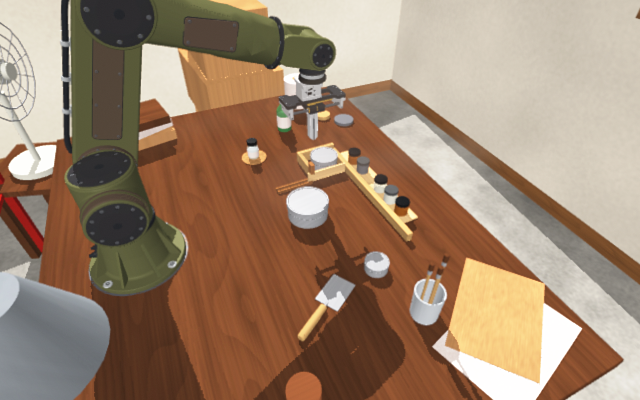

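The tin is seated at (425,75), the gate is shut against the fence at (467,150), the jar is on the mat, and the bystanders are where they were. I'm handing in.

```bash
python3 -c "
from cell import order; print(order.sign_off())"
```

```text
the job is handed in; nothing more can be done
None
```

I put the middle-sized tin away in the order asked and handed the job in at about 24 s. No verdict was reported.

**What I did:** I stood the jar on the cork mat and pulled the gate open to its stop. Then I nudged the tin to the fence with closed fingers and pushed it along the fence to the end stop. I shut the gate and gave it a light second press to be sure.

**Last checks:**
- **Tin:** the wrist camera puts it at the rack's (-48.8, 67.4), against a target of (-48, 68). It looked flat in every picture, and contact forces showed it reaching both the fence and the end stop.
- **Gate:** shut against its stop, with about 23 N on the last press. The two stops were 112.2 mm apart.
- **Jar:** upright on the mat, about 4 mm from its centre at most.
- **Bystanders:** the brush pot, glue bottle and other tins agree with their starting positions to within 0.5 mm. I checked the putty knife only by eye, and it looks unmoved.

**Disagreements and blemishes:**
- The scene camera puts the tin and the gate tab about 3–4 mm away from where the wrist camera does, which I put down to calibration error.
- When I let go of the gate at its open end, I may have eased it back about 1 mm from the stop.
- Near the bay the push built up to about 16 N along each of the rack's x and y. I backed off and finished from further behind the tin.

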